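# Fetch the sugar from behind the bottles

### The job

The sugar jar is hemmed in at the back of the wooden caddy: first clear the oil bottle, the soy sauce bottle and the pepper mill out of the caddy and stand all three on the chopping board, then lift out the sugar jar and stand it on the blue tea tray beside the mug. Once the sugar is on the tray, put the other three back in the caddy, each on the spot where it stood before. Set things down upright rather than dropping them, let nothing tip over, and leave the mug, the tea tin and the kitchen timer where they are.

Things in the scene. Friction and masses are not known exactly. Their poses are not given: they have to be found in the camera images.
- caddy: fixed open tray of mid-brown wood, 160 (x) by 200 (y) mm, floor 8 mm above its underside, rim 22 mm high, 8 mm thick, a wire handle outside each y end (27 mm high). Origin: centre of its underside; +x is its back, away from the robot; turned up to 0.4 rad. The three tall things stand in it round the front of the sugar jar, 60 mm from it and 62 mm apart between centres; which stands where varies
- oil: loose round oil bottle, green glass with a cream label and a black cap; 150 mm high, body diameter 54 mm up to 75 mm, narrowing to the neck at 98 mm; neck 25 mm thick, the cap 28 mm in diameter from 118 to 150 mm height, grip it there. 0.27 to 0.5 kg. Origin: centre of its underside, z up along it
- soy: loose round soy sauce bottle, very dark brown with an ochre label and a red cap; 135 mm high, body diameter 52 mm up to 60 mm, narrowing to the neck at 90 mm; neck 27 mm thick, the cap 30 mm in diameter from 103 to 135 mm height, grip it there. 0.23 to 0.43 kg. Origin: centre of its underside, z up along it
- mill: loose round pepper mill of dark brown wood with a small steel knob on top; 140 mm high, foot 50 mm in diameter, waist 32 mm, round head 40 mm in diameter from 94 to 124 mm height, grip it there. 0.15 to 0.29 kg. Origin: centre of its underside, z up along it
- sugar: loose round sugar jar of white ceramic with a blue band and a white lid with a blue dot, pressed on tight (one piece); 56 mm in diameter, 65 mm high. Stands at the back of the caddy, too close to the taller things for the gripper to reach it before they are cleared. 0.17 to 0.33 kg. Origin: centre of its underside, z up along it
- board: fixed chopping board of pale wood lying flat, 260 (x) by 180 (y) mm, 18 mm thick, a dark dot near its +x end; left or right of the caddy, the tray on the caddy's other side. Origin: centre of its underside; turned up to 0.2 rad
- tray: fixed blue tea tray, 270 (x) by 190 (y) mm outside, floor 6 mm above its underside, rim 14 mm high and 6 mm thick; the mug stands on its +x half (away from the robot), its -x half is free. Origin: centre of its underside; turned up to 0.2 rad
- mug: loose yellow mug on the tray, 76 mm in diameter, 88 mm high, with a handle on its own +y side reaching about 30 mm out; leave it alone. Origin: centre of its underside
- tin: loose round steel tea tin with a green lid, 74 mm in diameter, 101 mm high with its knob, on the worktop behind and beside the caddy; leave it alone. Origin: centre of its underside
- timer: loose round kitchen timer, white foot and orange dial, 62 mm in diameter, 45 mm high, on the worktop behind and beside the caddy; leave it alone. Origin: centre of its underside

How it is judged:
By the outcome, as a careful person would: the job done as asked, in the order asked, and still so for the second after the job is handed in, with the robot touching nothing.
It also fails if it takes over 141 s, if anything falls off the work surface, if the arm or the gripper's body presses on something with over 40 N, if the wrist force passes 120 N, or if a joint passes its speed limit or range.

### The arm

A 6-joint arm with a two-finger parallel gripper is mounted at the origin on the work surface. World frame = base frame: x ahead of the robot, y to its left, z up, the work surface at z = 0. Lengths are in m, angles in degrees, forces in N, time in s.
With the tool pointing down it reaches from about 0.3 to 0.75 m from the base axis. Payload 8.5 kg.
Tool frame: the origin (TCP) lies midway between the tips of the shut fingers; the grasp point (between the pads) lies 19 mm behind it (env.tcp_to_grasp is the z of the grasp point in the tool frame, in m); z points along the fingers, y is the line along which they close (so a half turn about z gives the same grasp; the last joint's range is limited). The gripper opens to 85 mm and grips with 20 to 120 N. Pads are 22 mm wide; open, the fingers measure 114 mm over their backs; the gripper's body (76 mm by 85 mm) begins 54 mm behind the grasp point. The pads swing forward as they close: fully open they stand 13 mm farther back than shut.
Start: joints at [-12.336, 21.807, 74.336, -0, 83.858, -12.336], TCP at [0.55, 0, 0.231] pointing down, gripper open.
Joint ranges: [-178.18, 178.18], [-50.72, 133.34], [12.68, 142.11], [-81.47, 261.47], [9.98, 163.14], [-165.26, 165.26]. Speed limits (degrees/s): [136.94, 136.94, 180, 180, 180, 180].

### API

Orientations are given as a 3x3 rotation matrix whose columns are the frame's x, y, z axes.
In Python, from rig import env, imaging, job, models gives the robot as it stands. The module is installed in compiled form; this text tells all that it offers.
- The arm moves only by the tool jog_arm, never from a script. Its argument "plan" is text: rows parted by semicolons, each of 7 numbers parted by spaces: the turn, a rotation vector about the tool's x, y, z in degrees, then the shift along the tool's x, y, z in cm, then the closure in counts, from 0 (fully open) to 255 (shut). In form: rx ry rz x y z claw; .... A call has 1 to 10 rows; each row shifts and turns the commanded pose from where the row before left it, along the tool's axes as they then stand; what a row does not reach is not made up. A row lasts 1/12 s, in which the tool goes at most 41.7 mm and 7.16 degrees, less where a joint would pass 70% of its speed; a pose out of reach is approached as far as the arm can. A call with a gripper value outside its range is refused whole. The fingers move at their own pace and stop on an object; "grip_force" is the grip in N (left out, the last holds). Time passes only in rows, so rows that do not move let the fingers close. It gives the time, the measured TCP pose, the force, the opening and the grip force at its end, in the units of the state.
- env.observe(): the state, without advancing time (a new reading comes with each control period).
- imaging.get_image(name): name is "scene" or "side" or "wrist"; returns a dict with "pixels" (384x512x3 uint8, red, green, blue), "depth" (384x512 float32, m along the optical axis (not along the pixel's ray), 0 where there is no reading), "fov_y" (degrees; the focal length in pixels is half the picture's height over the tangent of half this angle, whatever the lens; pixels are square), "cx", "cy" (the principal point, pixels), "distortion" ([k1, k2, p1, p2, k3] as OpenCV has them; the pictures are not rectified), "world_from_camera" (4x4, takes a point from camera to world coordinates). Camera axes: x right, y down, z forward; pixel columns grow to the right and rows downward; lengths in m; the calibration is good to about 2 mm. A picture is of the moment at which its call begins.
- job.close_job(): hands the job in; it is judged then, once.
Trained networks look in the newest picture that a camera, given by its name, has taken for a name from the list of things; names that differ only in an ending like _2 or _b are one class to them, and where a whole thing is asked for, a point or a joint stands for the part that bears it (a point fixed in the world has none). Each returns a list of dicts, best first, with "confidence" (0 to 1); they miss things now and then, are a little off and sometimes report something else, mostly with a low value. They report only what shows in the picture. A call takes as long as a camera call.
- models.outline_of(camera, query): "region" (384x512 bool, what is visible of it) and "bbox" ([centre column, centre row, width, height] in pixels, round what is visible of it).
- models.tip_of(camera, query): "at" ([column, row] in pixels: a listed point, or the origin of a listed thing).
The state is a dict: "time_s": time; "q": joint angles; "qvel": joint speeds; "joint_efforts": joint torques, N m; "position": TCP position; "tool_rot": TCP orientation; "ft_force": force on the tool from outside, world axes, zero at the start; "wrist_torque": the same for the moment, N m; "grip_width": finger opening in m; "gripper_force": force on a finger pad.
Only numpy, scipy, OpenCV 4.12 (cv2) and the standard library are available. Lean on these libraries where they do the work, as an engineer would, in place of code of your own. Each camera call takes 0.05 s, during which the arm holds its last target. There are 200 camera calls.

## Working session

There is one attempt and no reset: what is moved stays moved. The work goes in short steps, Python scripts to look and compute and a tool call to move; the robot and the scene stay as the last step left them, time stands still between calls to the robot, and variables do not carry over. Pictures are saved under pics/ and viewed, at most 14 in all, crops included, and the job is handed in when it is done.

Besides the shell and the picture viewer there is one more tool, called by a JSON object that holds its "op" and its "data", one argument or row to a line. jog_arm: Moves the arm, as the interface text tells. Its arguments: {"type":"object","properties":{"plan":{"type":"string"},"grip_force":{"type":"number"}},"required":["plan"]}

```bash
mkdir -p pics; ls; cat > h.py <<'E'
import numpy as np, cv2
from rig import env, imaging, job, models
def K(im):
    f=im["pixels"].shape[0]/2/np.tan(np.radians(im["fov_y"])/2)
    return np.array([[f,0,im["cx"]],[0,f,im["cy"]],[0,0,1]])
def cloud(im,mask=None):
    d=im["depth"]; ok=d>0
    if mask is not None: ok&=mask
    r,c=np.nonzero(ok); 
    if len(r)==0: return np.zeros((0,3))
    n=cv2.undistortPoints(np.stack([c,r],1).astype(np.float64)[:,None],K(im),np.array(im["distortion"]))[:,0]
    z=d[r,c]; P=np.c_[n*z[:,None],z]
    T=im["world_from_camera"]; return P@T[:3,:3].T+T[:3,3]
def save(im,name): cv2.imwrite("pics/"+name,im["pixels"][:,:,::-1])
E
python3 - <<'E'
from h import *
ims={n:imaging.get_image(n) for n in("scene","side")}
cv2.imwrite("pics/a.png",cv2.resize(np.hstack([ims["scene"]["pixels"],ims["side"]["pixels"]])[:,:,::-1],(800,300)))
save(ims["scene"],"a1.png")
for n in ims:
  print(n,ims[n]["world_from_camera"][:3,3].round(2))
  for q in "caddy oil soy mill sugar board tray mug tin timer".split():
    for o in models.outline_of(n,q)[:1]:
        P=cloud(ims[n],cv2.erode(o["region"].astype(np.uint8),np.ones((3,3)))>0)
        if len(P)==0: print(q,'none');continue
        zt=np.percentile(P[:,2],98); T=P[P[:,2]>zt-.008]
        print(q,round(o["confidence"],2),np.round(o["bbox"]),"zmax",zt.round(3),"topmid",((T.min(0)+T.max(0))/2).round(3),"min",P.min(0).round(3),"max",P.max(0).round(3))
E
```

```text
pics
scene [ 1.41 -0.21  1.18]
caddy 0.97 [245. 202.  84.  66.] zmax 0.026 topmid [ 0.623 -0.009  0.024] min [ 0.531 -0.118 -0.001] max [0.714 0.102 0.031]
oil 0.77 [241. 181.  20.  46.] zmax 0.16 topmid [ 0.598 -0.014  0.158] min [ 0.587 -0.034  0.016] max [0.621 0.009 0.163]
soy 0.91 [266. 184.  18.  40.] zmax 0.145 topmid [0.619 0.044 0.143] min [0.606 0.022 0.015] max [0.645 0.062 0.148]
mill 0.63 [230. 200.  16.  39.] zmax 0.136 topmid [ 0.648 -0.062  0.134] min [ 0.633 -0.081  0.019] max [ 0.661 -0.04   0.141]
sugar 0.72 [252. 204.  16.  28.] zmax 0.078 topmid [ 0.656 -0.003  0.075] min [ 0.629 -0.027  0.02 ] max [0.684 0.022 0.08 ]
board 0.75 [331. 151.  88.  76.] zmax 0.023 topmid [0.503 0.298 0.021] min [0.368 0.204 0.005] max [0.635 0.392 0.027]
tray 0.69 [146. 194.  77.  85.] zmax 0.016 topmid [ 0.503 -0.285  0.015] min [ 0.362 -0.386 -0.003] max [ 0.641 -0.185  0.022]
mug 0.76 [148. 203.  39.  40.] zmax 0.094 topmid [ 0.571 -0.284  0.093] min [ 0.532 -0.319  0.003] max [ 0.623 -0.238  0.099]
tin 0.62 [326. 215.  33.  42.] zmax 0.1 topmid [0.749 0.183 0.098] min [ 0.714  0
[... 725 characters left out ...]
074 topmid [ 0.65  -0.015  0.102] min [ 0.628 -0.048  0.021] max [0.671 0.018 0.137]
board 0.77 [163. 153. 110.  75.] zmax 0.02 topmid [0.494 0.293 0.017] min [0.363 0.197 0.005] max [0.626 0.388 0.022]
tray 0.62 [288. 320. 170. 126.] zmax 0.014 topmid [ 0.5   -0.288  0.011] min [ 0.362 -0.389 -0.003] max [ 0.637 -0.187  0.017]
mug 0.83 [323. 290.  48.  69.] zmax 0.094 topmid [ 0.569 -0.288  0.091] min [ 0.532 -0.326 -0.002] max [ 0.648 -0.228  0.096]
tin 0.88 [264. 128.  29.  42.] zmax 0.099 topmid [0.748 0.176 0.096] min [0.71  0.143 0.002] max [0.778 0.216 0.102]
timer 0.85 [339. 225.  27.  25.] zmax 0.042 topmid [ 0.729 -0.167  0.04 ] min [ 0.701 -0.195 -0.003] max [ 0.765 -0.148  0.045]
```

```bash
python3 - <<'E'
from h import *
s=env.observe(); print(s["position"],s["tool_rot"],s["grip_width"],env.tcp_to_grasp)
im=imaging.get_image("wrist"); save(im,"w1.png"); print(im["world_from_camera"].round(3))
for q in "caddy oil soy mill sugar".split():
    for o in models.outline_of("wrist",q)[:1]:
        P=cloud(im,cv2.erode(o["region"].astype(np.uint8),np.ones((3,3)))>0)
        if len(P)==0: print(q,'none');continue
        zt=np.percentile(P[:,2],98); T=P[P[:,2]>zt-.008]
        print(q,round(o["confidence"],2),np.round(o["bbox"]),"zmax",zt.round(3),"topmid",((T.min(0)+T.max(0))/2).round(3),"min",P.min(0).round(3),"max",P.max(0).round(3))
E
```

```text
[5.49973683e-01 1.67747083e-05 2.31313887e-01] [[ 1.51582564e-05  9.99999999e-01 -5.24376743e-05]
 [ 9.99999999e-01 -1.51556344e-05  5.00012187e-05]
 [ 5.00004239e-05 -5.24384322e-05 -9.99999997e-01]] 0.08543598091199163 -0.0187
[[ 1.     0.     0.     0.55 ]
 [ 0.001 -0.965 -0.263  0.067]
 [ 0.     0.263 -0.965  0.374]
 [ 0.     0.     0.     1.   ]]
caddy 0.64 [314. 167. 177. 240.] zmax 0.027 topmid [ 0.616 -0.01   0.024] min [ 0.521 -0.132 -0.   ] max [0.71  0.113 0.029]
oil 0.56 [305. 197.  66.  97.] zmax 0.159 topmid [ 0.592 -0.013  0.156] min [ 0.566 -0.039  0.015] max [0.62  0.013 0.16 ]
soy 0.94 [336. 125.  82.  61.] zmax 0.144 topmid [0.614 0.044 0.141] min [0.589 0.02  0.03 ] max [0.636 0.068 0.145]
sugar 0.56 [364. 179.  74.  60.] zmax 0.075 topmid [ 0.652 -0.002  0.071] min [ 0.625 -0.029  0.016] max [0.679 0.025 0.076]
```

View pics/a1.png

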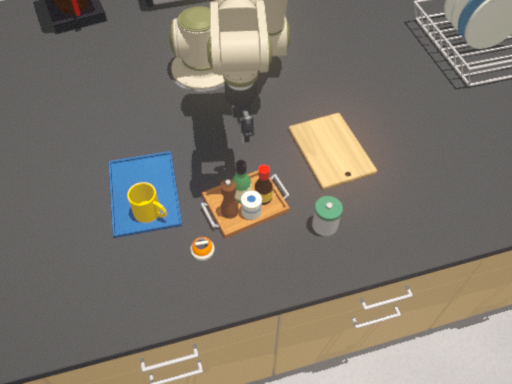

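View pics/w1.png

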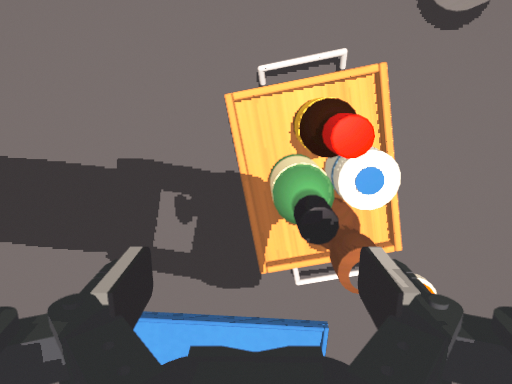

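{"op": "jog_arm", "data": {
  "plan": "0 0 0 2.2 3.3 0 0; 0 0 0 2.1 3.2 0 0; 0 0 0 0 0 2.5 0; 0 0 0 0 0 2.5 0; 0 0 0 0 0 2.5 0; 0 0 0 0 0 2.5 0; 0 0 0 0 0 2.5 0; 0 0 0 0 0 0 0; 0 0 0 0 0 0 0",
  "grip_force": 50
}}

```text
time_s: 2.15
position: [0.6148, 0.043, 0.106]
tool_rot: [[0.0, 1.0, -0.002], [1.0, -0.0, 0.0], [0.0, -0.002, -1.0]]
ft_force: [-0.0, 0.2, 0.8]
grip_width: 0.0856
gripper_force: 0.0
```

{"op": "jog_arm", "data": {
  "plan": "0 0 0 0 0 0 255; 0 0 0 0 0 0 255; 0 0 0 0 0 0 255; 0 0 0 0 0 0 255; 0 0 0 0 0 0 255; 0 0 0 0 0 0 255; 0 0 0 0 0 0 255; 0 0 0 0 0 0 255; 0 0 0 0 0 0 255; 0 0 0 0 0 0 255"
}}

```text
time_s: 2.98
position: [0.6153, 0.043, 0.1073]
tool_rot: [[-0.0, 1.0, 0.001], [1.0, 0.0, -0.0], [-0.0, 0.001, -1.0]]
ft_force: [-1.3, 0.3, 5.7]
grip_width: 0.0289
gripper_force: 49.2
```

{"op": "jog_arm", "data": {
  "plan": "0 0 0 0 0 -1 255; 0 0 0 0 0 -2 255; 0 0 0 0 0 -2.5 255; 0 0 0 0 0 -2.5 255; 0 0 0 0 0 -2 255; 0 0 0 1.95 -1.23 0 255; 0 0 0 1.95 -1.23 0 255; 0 0 0 1.95 -1.23 0 255; 0 0 0 1.95 -1.23 0 255; 0 0 0 1.95 -1.23 0 255"
}}

```text
time_s: 3.82
position: [0.5525, 0.1413, 0.2063]
tool_rot: [[0.0, 1.0, -0.001], [1.0, -0.0, -0.0], [-0.0, -0.001, -1.0]]
ft_force: [0.1, 0.4, -4.2]
grip_width: 0.0289
gripper_force: 50.1
```

{"op": "jog_arm", "data": {
  "plan": "0 0 0 1.95 -1.23 0 255; 0 0 0 1.95 -1.23 0 255; 0 0 0 1.95 -1.23 0 255; 0 0 0 1.95 -1.23 0 255; 0 0 0 1.95 -1.23 0 255; 0 0 0 1.95 -1.23 0 255; 0 0 0 1.95 -1.23 0 255; 0 0 0 1.95 -1.23 0 255; 0 0 0 1.95 -1.23 0 255; 0 0 0 1.95 -1.23 0 255"
}}

```text
time_s: 4.65
position: [0.4295, 0.3363, 0.2064]
tool_rot: [[0.0, 1.0, -0.001], [1.0, -0.0, -0.0], [-0.0, -0.001, -1.0]]
ft_force: [0.6, 0.7, -3.1]
grip_width: 0.029
gripper_force: 50.1
```

{"op": "jog_arm", "data": {
  "plan": "0 0 0 0 0 0 255; 0 0 0 0 0 2 255; 0 0 0 0 0 2.5 255; 0 0 0 0 0 2 255; 0 0 0 0 0 1 255; 0 0 0 0 0 0.5 255; 0 0 0 0 0 0 255; 0 0 0 0 0 0 255; 0 0 0 0 0 0 255"
}}

```text
time_s: 5.4
position: [0.4311, 0.3357, 0.1275]
tool_rot: [[0.0, 1.0, 0.002], [1.0, -0.0, 0.001], [0.001, 0.002, -1.0]]
ft_force: [-0.5, -0.0, -3.2]
grip_width: 0.029
gripper_force: 50.1
```

```bash
python3 - <<'E'
from h import *
print(env.observe()["position"],env.observe()["ft_force"])
for n in("scene","side","wrist"):
  im=imaging.get_image(n); save(im,"b_%s.png"%n)
  for q in ("soy","oil","mill"):
   for o in models.outline_of(n,q)[:1]:
    P=cloud(im,o["region"]); 
    if len(P): print(n,q,o["confidence"],P.min(0).round(3),P.max(0).round(3))
E
```

```text
[0.43111231 0.33570643 0.12752382] [-0.46963196 -0.02192583 -3.17797469]
scene soy 0.72 [0.413 0.311 0.025] [0.464 0.355 0.165]
scene oil 0.8 [ 0.502 -0.044 -0.004] [0.649 0.026 0.164]
scene mill 0.76 [ 0.522 -0.083 -0.   ] [ 0.66  -0.032  0.15 ]
side soy 0.66 [ 0.406  0.307 -0.002] [0.48  0.516 0.164]
side oil 0.65 [ 0.565 -0.044  0.004] [0.636 0.083 0.159]
side mill 0.66 [ 0.609 -0.088 -0.003] [0.72  0.029 0.148]
wrist soy 0.97 [0.405 0.321 0.016] [0.465 0.363 0.164]
```

View pics/b_side.png

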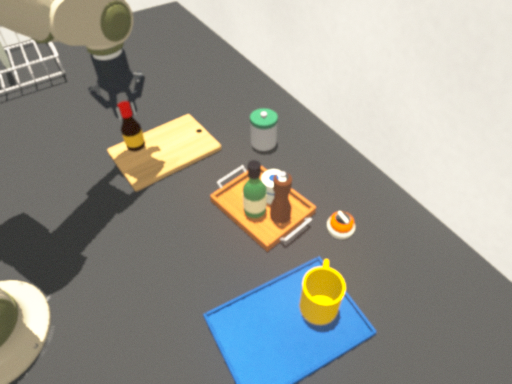

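{"op": "jog_arm", "data": {
  "plan": "0 0 0 0 0 0.4 255; 0 0 0 0 0 0.3 255; 0 0 0 0 0 0.2 255; 0 0 0 0 0 0.1 255; 0 0 0 0 0 0 255; 0 0 0 0 0 0 255"
}}

```text
time_s: 6.5
position: [0.4304, 0.3356, 0.1173]
tool_rot: [[-0.0, 1.0, 0.001], [1.0, 0.0, 0.0], [0.0, 0.001, -1.0]]
ft_force: [-3.4, -1.9, 7.6]
grip_width: 0.0286
gripper_force: 51.7
```

{"op": "jog_arm", "data": {
  "plan": "0 0 0 0 0 0 0; 0 0 0 0 0 0 0; 0 0 0 0 0 0 0; 0 0 0 0 0 0 0; 0 0 0 0 0 0 0; 0 0 0 0 0 0 0; 0 0 0 0 0 -2 0; 0 0 0 0 0 -3 0; 0 0 0 0 0 -4 0; 0 0 0 0 0 -4 0"
}}

```text
time_s: 7.33
position: [0.43, 0.3353, 0.2475]
tool_rot: [[0.0, 1.0, -0.002], [1.0, -0.0, -0.001], [-0.001, -0.002, -1.0]]
ft_force: [1.5, 0.4, -0.2]
grip_width: 0.0852
gripper_force: 0.0
```

{"op": "jog_arm", "data": {
  "plan": "0 0 0 -2.9 1.4 0 0; 0 0 0 -2.9 1.4 0 0; 0 0 0 -2.9 1.4 0 0; 0 0 0 -2.9 1.4 0 0; 0 0 0 -2.9 1.4 0 0; 0 0 0 -2.9 1.4 0 0; 0 0 0 -2.9 1.4 0 0; 0 0 0 -2.9 1.4 0 0; 0 0 0 -2.9 1.4 0 0; 0 0 0 -2.9 1.4 0 0"
}}

```text
time_s: 8.17
position: [0.5709, 0.0439, 0.2463]
tool_rot: [[0.0, 1.0, -0.0], [1.0, -0.0, 0.0], [0.0, -0.0, -1.0]]
ft_force: [0.2, 1.0, -0.5]
grip_width: 0.0851
gripper_force: 0.0
```

```bash
python3 - <<'E'
from h import *
print(env.observe()["position"])
for n in("wrist","side","scene"):
  im=imaging.get_image(n); save(im,"c_%s.png"%n)
  for q in ("soy","oil","mill","sugar"):
   for o in models.outline_of(n,q)[:1]:
    P=cloud(im,cv2.erode(o["region"].astype(np.uint8),np.ones((3,3)))>0)
    if len(P)==0: continue
    zt=np.percentile(P[:,2],97); T=P[P[:,2]>zt-.01]
    print(n,q,round(o["confidence"],2),zt.round(3),((T.min(0)+T.max(0))/2).round(3),P.min(0).round(3),P.max(0).round(3))
E
```

```text
[0.57093448 0.04393931 0.24630606]
wrist oil 0.95 0.159 [ 0.593 -0.014  0.154] [ 0.568 -0.033  0.016] [0.618 0.014 0.16 ]
wrist mill 0.59 0.148 [ 0.634 -0.059  0.144] [ 0.615 -0.176 -0.001] [ 0.681 -0.036  0.15 ]
wrist sugar 0.87 0.075 [ 0.652 -0.002  0.071] [ 0.625 -0.029  0.016] [0.679 0.026 0.076]
side soy 0.63 0.151 [0.431 0.329 0.148] [0.408 0.306 0.016] [0.467 0.372 0.154]
side oil 0.73 0.157 [ 0.59  -0.018  0.153] [ 0.566 -0.044  0.01 ] [ 0.617 -0.006  0.159]
side mill 0.89 0.135 [ 0.63  -0.068  0.136] [ 0.609 -0.088  0.01 ] [ 0.651 -0.053  0.148]
side sugar 0.79 0.075 [ 0.649 -0.014  0.102] [ 0.628 -0.049  0.018] [0.671 0.02  0.138]
scene soy 0.74 0.153 [0.436 0.332 0.15 ] [0.422 0.31  0.019] [0.463 0.351 0.156]
scene oil 0.59 0.159 [ 0.598 -0.013  0.156] [ 0.587 -0.033  0.016] [0.623 0.009 0.163]
scene mill 0.78 0.142 [ 0.644 -0.06   0.141] [ 0.544 -0.08   0.005] [ 0.661 -0.031  0.151]
scene sugar 0.9 0.078 [ 0.657 -0.002  0.073] [ 0.631 -0.028  0.017] [0.683 0.023 0.079]
```

View pics/c_wrist.png

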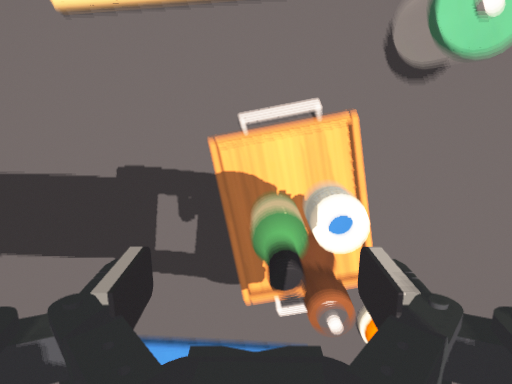

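{"op": "jog_arm", "data": {
  "plan": "0 0 0 -2.9 1.15 0 0; 0 0 0 -2.9 1.15 0 0; 0 0 0 0 0 1 0; 0 0 0 0 0 3 0; 0 0 0 0 0 3 0; 0 0 0 0 0 3 0; 0 0 0 0 0 1.8 0; 0 0 0 0 0 0.5 0; 0 0 0 0 0 0 0; 0 0 0 0 0 0 0"
}}

```text
time_s: 9.75
position: [0.594, -0.0125, 0.1244]
tool_rot: [[-0.0, 1.0, 0.002], [1.0, 0.0, -0.0], [-0.0, 0.002, -1.0]]
ft_force: [0.2, -0.2, 0.7]
grip_width: 0.0852
gripper_force: 0.0
```

{"op": "jog_arm", "data": {
  "plan": "0 0 0 0 0 0 255; 0 0 0 0 0 0 255; 0 0 0 0 0 0 255; 0 0 0 0 0 0 255; 0 0 0 0 0 0 255; 0 0 0 0 0 0 255; 0 0 0 0 0 0 255; 0 0 0 0 0 0 255; 0 0 0 0 0 0 255; 0 0 0 0 0 0 255"
}}

```text
time_s: 10.58
position: [0.5934, -0.0125, 0.1239]
tool_rot: [[-0.0, 1.0, 0.0], [1.0, 0.0, -0.0], [-0.0, 0.0, -1.0]]
ft_force: [-2.1, 0.2, 6.0]
grip_width: 0.027
gripper_force: 49.2
```

{"op": "jog_arm", "data": {
  "plan": "0 0 0 0 0 -1 255; 0 0 0 0 0 -2 255; 0 0 0 0 0 -2.5 255; 0 0 0 0 0 -2.5 255; 0 0 0 0 0 -2 255; 0 0 0 2 -1.25 0 255; 0 0 0 2 -1.25 0 255; 0 0 0 2 -1.25 0 255; 0 0 0 2 -1.25 0 255; 0 0 0 2 -1.25 0 255"
}}

```text
time_s: 11.42
position: [0.5301, 0.0884, 0.2234]
tool_rot: [[0.0, 1.0, -0.0], [1.0, -0.0, 0.0], [0.0, -0.0, -1.0]]
ft_force: [0.1, 0.9, -1.9]
grip_width: 0.0272
gripper_force: 49.8
```

{"op": "jog_arm", "data": {
  "plan": "0 0 0 2 -1.25 0 255; 0 0 0 2 -1.25 0 255; 0 0 0 2 -1.25 0 255; 0 0 0 2 -1.25 0 255; 0 0 0 2 -1.25 0 255; 0 0 0 2 -1.25 0 255; 0 0 0 2 -1.25 0 255; 0 0 0 2 -1.25 0 255; 0 0 0 0 0 0 255; 0 0 0 0 0 0 255"
}}

```text
time_s: 12.25
position: [0.4304, 0.2481, 0.2235]
tool_rot: [[-0.002, 1.0, -0.0], [1.0, 0.002, -0.0], [-0.0, -0.0, -1.0]]
ft_force: [-0.0, -0.9, -2.4]
grip_width: 0.0267
gripper_force: 50.0
```

{"op": "jog_arm", "data": {
  "plan": "0 0 0 0 0 2 255; 0 0 0 0 0 2.5 255; 0 0 0 0 0 2 255; 0 0 0 0 0 1 255; 0 0 0 0 0 0.5 255; 0 0 0 0 0 0.3 255; 0 0 0 0 0 0.3 255; 0 0 0 0 0 0.3 255; 0 0 0 0 0 0 255; 0 0 0 0 0 0 255"
}}

```text
time_s: 13.08
position: [0.4312, 0.2475, 0.1347]
tool_rot: [[0.0, 1.0, 0.001], [1.0, -0.0, 0.0], [0.0, 0.001, -1.0]]
ft_force: [0.4, 0.0, -2.6]
grip_width: 0.0271
gripper_force: 49.8
```

{"op": "jog_arm", "data": {
  "plan": "0 0 0 0 0 0.1 255; 0 0 0 0 0 0 255; 0 0 0 0 0 0 255"
}}

```text
time_s: 13.33
position: [0.4313, 0.2476, 0.1339]
tool_rot: [[-0.0, 1.0, 0.001], [1.0, 0.0, 0.0], [0.0, 0.001, -1.0]]
ft_force: [-0.5, -0.1, 1.9]
grip_width: 0.0266
gripper_force: 50.4
```

{"op": "jog_arm", "data": {
  "plan": "0 0 0 0 0 0 0; 0 0 0 0 0 0 0; 0 0 0 0 0 0 0; 0 0 0 0 0 0 0; 0 0 0 0 0 0 0; 0 0 0 0 0 0 0; 0 0 0 0 0 -2 0; 0 0 0 0 0 -3 0; 0 0 0 0 0 -4 0; 0 0 0 0 0 -3 0"
}}

```text
time_s: 14.17
position: [0.431, 0.2475, 0.256]
tool_rot: [[-0.0, 1.0, 0.002], [1.0, 0.0, 0.0], [0.0, 0.002, -1.0]]
ft_force: [0.9, 0.3, 0.7]
grip_width: 0.0854
gripper_force: 0.0
```

{"op": "jog_arm", "data": {
  "plan": "0 0 0 -2.4 1.6 0 0; 0 0 0 -2.4 1.6 0 0; 0 0 0 -2.4 1.6 0 0; 0 0 0 -2.4 1.6 0 0; 0 0 0 -2.4 1.6 0 0; 0 0 0 -2.4 1.6 0 0; 0 0 0 -2.4 1.6 0 0; 0 0 0 -2.4 1.6 0 0; 0 0 0 -2.4 1.6 0 0; 0 0 0 -2.4 1.6 0 0"
}}

```text
time_s: 15.0
position: [0.5916, 0.0062, 0.2532]
tool_rot: [[0.0, 1.0, -0.0], [1.0, -0.0, 0.0], [0.0, -0.0, -1.0]]
ft_force: [0.1, 0.7, -0.3]
grip_width: 0.0856
gripper_force: 0.0
```

```bash
python3 - <<'E'
from h import *
print(env.observe()["position"])
for n in("wrist","side"):
  im=imaging.get_image(n); save(im,"d_%s.png"%n)
  for q in ("soy","oil","mill","sugar"):
   for o in models.outline_of(n,q)[:1]:
    P=cloud(im,cv2.erode(o["region"].astype(np.uint8),np.ones((3,3)))>0)
    if len(P)==0: continue
    zt=np.percentile(P[:,2],97); T=P[P[:,2]>zt-.01]
    print(n,q,round(o["confidence"],2),zt.round(3),((T.min(0)+T.max(0))/2).round(3),P.min(0).round(3),P.max(0).round(3))
E
```

```text
[0.59155717 0.00617249 0.25323193]
wrist soy 0.42 0.014 [ 0.538 -0.227  0.01 ] [ 0.436 -0.268  0.001] [ 0.639 -0.186  0.016]
wrist mill 0.91 0.148 [ 0.634 -0.06   0.144] [ 0.611 -0.154 -0.001] [ 0.665 -0.035  0.149]
wrist sugar 0.73 0.075 [ 0.652 -0.001  0.07 ] [ 0.625 -0.028  0.017] [0.679 0.026 0.076]
side soy 0.94 0.152 [0.429 0.331 0.148] [0.406 0.306 0.025] [0.442 0.344 0.154]
side oil 0.85 0.167 [0.431 0.243 0.164] [0.406 0.215 0.022] [0.455 0.256 0.17 ]
side mill 0.92 0.136 [ 0.629 -0.067  0.138] [ 0.609 -0.087  0.012] [ 0.648 -0.053  0.149]
side sugar 0.57 0.074 [ 0.647 -0.013  0.099] [ 0.625 -0.044  0.018] [0.669 0.018 0.133]
```

View pics/d_wrist.png

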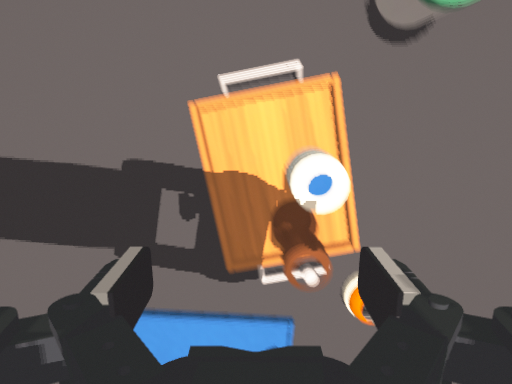

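{"op": "jog_arm", "data": {
  "plan": "0 0 0 -2.2 1.45 0 0; 0 0 0 -2.2 1.45 0 0; 0 0 0 -2.3 1.45 0 0; 0 0 0 0 0 3 0; 0 0 0 0 0 4 0; 0 0 0 0 0 4 0; 0 0 0 0 0 3 0; 0 0 0 0 0 1.4 0; 0 0 0 0 0 0 0; 0 0 0 0 0 0 0"
}}

```text
time_s: 16.33
position: [0.6346, -0.0592, 0.0996]
tool_rot: [[-0.0, 1.0, -0.0], [1.0, 0.0, 0.0], [0.0, -0.0, -1.0]]
ft_force: [0.1, -0.2, 0.2]
grip_width: 0.0855
gripper_force: 0.0
```

{"op": "jog_arm", "data": {
  "plan": "0 0 0 0 0 0 255; 0 0 0 0 0 0 255; 0 0 0 0 0 0 255; 0 0 0 0 0 0 255; 0 0 0 0 0 0 255; 0 0 0 0 0 0 255; 0 0 0 0 0 0 255; 0 0 0 0 0 0 255; 0 0 0 0 0 0 255; 0 0 0 0 0 0 255"
}}

```text
time_s: 17.17
position: [0.6347, -0.0596, 0.1006]
tool_rot: [[-0.0, 1.0, 0.001], [1.0, 0.0, -0.001], [-0.001, 0.001, -1.0]]
ft_force: [-1.3, -0.2, 5.5]
grip_width: 0.0383
gripper_force: 50.1
```

{"op": "jog_arm", "data": {
  "plan": "0 0 0 0 0 -1 255; 0 0 0 0 0 -2 255; 0 0 0 0 0 -3 255; 0 0 0 0 0 -3 255; 0 0 0 0 0 -2 255; 0 0 0 0 0 -1 255; 0 0 0 2.1 -0.5 0 255; 0 0 0 2.1 -0.5 0 255; 0 0 0 2.1 -0.5 0 255; 0 0 0 2.1 -0.5 0 255"
}}

```text
time_s: 18.0
position: [0.6138, 0.0254, 0.2187]
tool_rot: [[0.0, 1.0, -0.002], [1.0, -0.0, 0.0], [0.0, -0.002, -1.0]]
ft_force: [0.6, 0.4, -1.8]
grip_width: 0.0385
gripper_force: 50.7
```

{"op": "jog_arm", "data": {
  "plan": "0 0 0 2.1 -0.5 0 255; 0 0 0 2.1 -0.5 0 255; 0 0 0 2.1 -0.5 0 255; 0 0 0 2.1 -0.5 0 255; 0 0 0 2.1 -0.5 0 255; 0 0 0 2.1 -0.5 0 255; 0 0 0 2.1 -0.5 0 255; 0 0 0 2.1 -0.5 0 255; 0 0 0 2.1 -0.5 0 255; 0 0 0 2.1 -0.5 0 255"
}}

```text
time_s: 18.83
position: [0.5638, 0.2355, 0.2187]
tool_rot: [[0.0, 1.0, -0.001], [1.0, -0.0, -0.0], [-0.0, -0.001, -1.0]]
ft_force: [-0.2, 0.6, -1.5]
grip_width: 0.0385
gripper_force: 50.7
```

{"op": "jog_arm", "data": {
  "plan": "0 0 0 2.1 -0.5 0 255; 0 0 0 2.1 -0.5 0 255; 0 0 0 2.1 -0.5 0 255; 0 0 0 0 0 0 255; 0 0 0 0 0 2 255; 0 0 0 0 0 3 255; 0 0 0 0 0 3 255; 0 0 0 0 0 2 255; 0 0 0 0 0 0 255; 0 0 0 0 0 0 255"
}}

```text
time_s: 19.67
position: [0.5493, 0.297, 0.1188]
tool_rot: [[0.0, 1.0, -0.002], [1.0, -0.0, -0.001], [-0.001, -0.002, -1.0]]
ft_force: [0.5, -0.2, -1.3]
grip_width: 0.0391
gripper_force: 50.9
```

{"op": "jog_arm", "data": {
  "plan": "0 0 0 0 0 0.4 255; 0 0 0 0 0 0.3 255; 0 0 0 0 0 0.2 255; 0 0 0 0 0 0.1 255; 0 0 0 0 0 0 255; 0 0 0 0 0 0 255"
}}

```text
time_s: 20.17
position: [0.5498, 0.2977, 0.1106]
tool_rot: [[-0.0, 1.0, 0.002], [1.0, 0.0, 0.001], [0.001, 0.002, -1.0]]
ft_force: [-1.4, 0.6, 5.8]
grip_width: 0.0388
gripper_force: 51.6
```

{"op": "jog_arm", "data": {
  "plan": "0 0 0 0 0 0 0; 0 0 0 0 0 0 0; 0 0 0 0 0 0 0; 0 0 0 0 0 0 0; 0 0 0 0 0 0 0; 0 0 0 0 0 0 0; 0 0 0 0 0 -2 0; 0 0 0 0 0 -3 0; 0 0 0 0 0 -4 0; 0 0 0 0 0 -3 0"
}}

```text
time_s: 21.0
position: [0.5496, 0.2976, 0.2321]
tool_rot: [[-0.0, 1.0, 0.002], [1.0, 0.0, 0.001], [0.001, 0.002, -1.0]]
ft_force: [0.7, -0.0, 0.9]
grip_width: 0.0854
gripper_force: 0.0
```

{"op": "jog_arm", "data": {
  "plan": "0 0 0 -3 1 0 0; 0 0 0 -3 1 0 0; 0 0 0 -3 1 0 0; 0 0 0 -3 1 0 0; 0 0 0 -3 1 0 0; 0 0 0 -3 1 0 0; 0 0 0 -3 1 0 0; 0 0 0 -3 1 0 0; 0 0 0 -3 1 0 0; 0 0 0 -2.9 1.1 0 0"
}}

```text
time_s: 21.83
position: [0.6507, -0.0032, 0.2294]
tool_rot: [[0.0, 1.0, -0.0], [1.0, -0.0, 0.0], [0.0, -0.0, -1.0]]
ft_force: [0.3, 0.5, 0.1]
grip_width: 0.0855
gripper_force: 0.0
```

{"op": "jog_arm", "data": {
  "plan": "0 0 0 0 0 2 0; 0 0 0 0 0 3 0; 0 0 0 0 0 3 0; 0 0 0 0 0 2 0; 0 0 0 0 0 0 0; 0 0 0 0 0 0 0"
}}

```text
time_s: 22.33
position: [0.6504, -0.0015, 0.1292]
tool_rot: [[0.0, 1.0, -0.001], [1.0, -0.0, 0.0], [0.0, -0.001, -1.0]]
ft_force: [0.7, -0.5, 0.8]
grip_width: 0.0856
gripper_force: 0.0
```

```bash
python3 - <<'E'
from h import *
print(env.observe()["position"])
for n in("wrist","side"):
  im=imaging.get_image(n); save(im,"e_%s.png"%n)
  for q in ("soy","oil","mill","sugar"):
   for o in models.outline_of(n,q)[:1]:
    P=cloud(im,cv2.erode(o["region"].astype(np.uint8),np.ones((3,3)))>0)
    if len(P)==0: continue
    zt=np.percentile(P[:,2],97); T=P[P[:,2]>zt-.01]
    print(n,q,round(o["confidence"],2),zt.round(3),((T.min(0)+T.max(0))/2).round(3),P.min(0).round(3),P.max(0).round(3))
cv2.imwrite("pics/e.png",cv2.resize(np.hstack([cv2.imread("pics/e_side.png"),cv2.imread("pics/e_wrist.png")]),(800,300)))
E
```

```text
[ 0.65039605 -0.00152485  0.12915152]
wrist soy 0.17 0.024 [ 0.617 -0.01   0.021] [ 0.522 -0.131 -0.002] [0.711 0.112 0.029]
wrist sugar 0.65 0.074 [ 0.653 -0.002  0.071] [ 0.626 -0.029  0.012] [0.68  0.026 0.077]
side soy 0.7 0.152 [0.431 0.33  0.148] [0.409 0.309 0.037] [0.441 0.342 0.153]
side oil 0.97 0.167 [0.431 0.241 0.164] [0.407 0.215 0.021] [0.451 0.253 0.17 ]
side mill 0.78 0.146 [0.546 0.285 0.148] [0.525 0.27  0.02 ] [0.567 0.297 0.16 ]
side sugar 0.81 0.074 [ 0.651 -0.006  0.07 ] [ 0.624 -0.033  0.016] [0.676 0.02  0.076]
```

View pics/e.png

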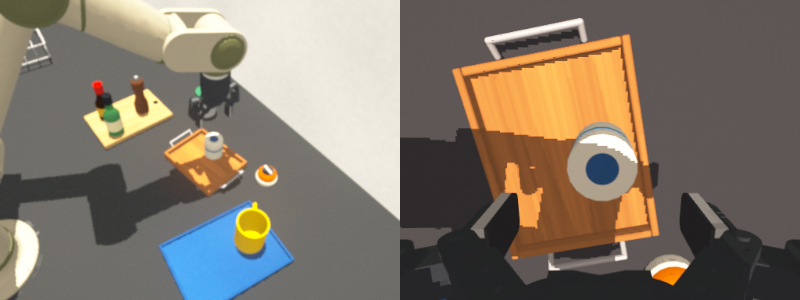

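{"op": "jog_arm", "data": {
  "plan": "0 0 0 0 0.2 2 0; 0 0 0 0 0 2.5 0; 0 0 0 0 0 2.5 0; 0 0 0 0 0 1.5 0; 0 0 0 0 0 1 0; 0 0 0 0 0 0 0; 0 0 0 0 0 0 0"
}}

```text
time_s: 23.42
position: [0.6528, -0.0016, 0.0348]
tool_rot: [[0.0, 1.0, 0.0], [1.0, -0.0, -0.0], [-0.0, 0.0, -1.0]]
ft_force: [0.6, -0.2, 0.5]
grip_width: 0.0856
gripper_force: 0.0
```

{"op": "jog_arm", "data": {
  "plan": "0 0 0 0 0 0 255; 0 0 0 0 0 0 255; 0 0 0 0 0 0 255; 0 0 0 0 0 0 255; 0 0 0 0 0 0 255; 0 0 0 0 0 0 255; 0 0 0 0 0 0 255; 0 0 0 0 0 0 255; 0 0 0 0 0 0 255; 0 0 0 0 0 0 255"
}}

```text
time_s: 24.25
position: [0.6529, -0.0016, 0.0358]
tool_rot: [[-0.0, 1.0, 0.002], [1.0, 0.0, -0.0], [-0.0, 0.002, -1.0]]
ft_force: [-1.7, -0.5, 6.0]
grip_width: 0.0551
gripper_force: 52.6
```

{"op": "jog_arm", "data": {
  "plan": "0 0 0 0 0 -1 255; 0 0 0 0 0 -2 255; 0 0 0 0 0 -3 255; 0 0 0 0 0 -3 255; 0 0 0 0 0 -2 255; 0 0 0 0 0 -1 255; 0 0 0 -2.04 -1.56 0 255; 0 0 0 -2.04 -1.56 0 255; 0 0 0 -2.04 -1.56 0 255; 0 0 0 -2.04 -1.56 0 255"
}}

```text
time_s: 25.08
position: [0.5888, -0.0836, 0.1537]
tool_rot: [[-0.0, 1.0, -0.002], [1.0, 0.0, 0.001], [0.001, -0.002, -1.0]]
ft_force: [0.2, -0.4, -3.1]
grip_width: 0.0547
gripper_force: 54.0
```

{"op": "jog_arm", "data": {
  "plan": "0 0 0 -2.04 -1.56 0 255; 0 0 0 -2.04 -1.56 0 255; 0 0 0 -2.04 -1.56 0 255; 0 0 0 -2.04 -1.56 0 255; 0 0 0 -2.04 -1.56 0 255; 0 0 0 -2.04 -1.56 0 255; 0 0 0 -2.04 -1.56 0 255; 0 0 0 -2.04 -1.56 0 255; 0 0 0 -2.04 -1.56 0 255; 0 0 0 -2.04 -1.56 0 255"
}}

```text
time_s: 25.92
position: [0.4329, -0.2876, 0.1539]
tool_rot: [[0.0, 1.0, -0.001], [1.0, -0.0, 0.001], [0.001, -0.001, -1.0]]
ft_force: [1.4, -0.0, -2.6]
grip_width: 0.0547
gripper_force: 54.0
```

{"op": "jog_arm", "data": {
  "plan": "0 0 0 0 0 0 255; 0 0 0 0 0 2 255; 0 0 0 0 0 3 255; 0 0 0 0 0 3 255; 0 0 0 0 0 2 255; 0 0 0 0 0 0.9 255; 0 0 0 0 0 0 255; 0 0 0 0 0 0 255; 0 0 0 0 0 0 255"
}}

```text
time_s: 26.67
position: [0.4347, -0.2876, 0.0466]
tool_rot: [[-0.0, 1.0, 0.002], [1.0, 0.0, -0.002], [-0.002, 0.002, -1.0]]
ft_force: [-0.4, 0.3, -2.3]
grip_width: 0.0549
gripper_force: 53.9
```

{"op": "jog_arm", "data": {
  "plan": "0 0 0 0 0 0.4 255; 0 0 0 0 0 0.3 255; 0 0 0 0 0 0.3 255; 0 0 0 0 0 0.2 255; 0 0 0 0 0 0 255; 0 0 0 0 0 0 255"
}}

```text
time_s: 27.17
position: [0.4341, -0.2871, 0.0338]
tool_rot: [[-0.0, 1.0, 0.0], [1.0, 0.0, -0.0], [-0.0, 0.0, -1.0]]
ft_force: [-2.9, 2.0, 5.7]
grip_width: 0.0545
gripper_force: 54.4
```

{"op": "jog_arm", "data": {
  "plan": "0 0 0 0 0 0 0; 0 0 0 0 0 0 0; 0 0 0 0 0 0 0; 0 0 0 0 0 0 0; 0 0 0 0 0 0 0; 0 0 0 0 0 0 0; 0 0 0 0 0 -2 0; 0 0 0 0 0 -4 0; 0 0 0 0 0 -4 0; 0 0 0 0 0 -4 0"
}}

```text
time_s: 28.0
position: [0.4338, -0.2868, 0.1749]
tool_rot: [[0.0, 1.0, -0.001], [1.0, -0.0, 0.001], [0.001, -0.001, -1.0]]
ft_force: [0.1, -0.7, -0.1]
grip_width: 0.0853
gripper_force: 0.0
```

{"op": "jog_arm", "data": {
  "plan": "0 0 0 0 0 -3 0; 0 0 0 0 0 -3 0; 0 0 0 2.9 0.6 0 0; 0 0 0 2.9 0.6 0 0; 0 0 0 2.9 0.6 0 0; 0 0 0 2.9 0.6 0 0; 0 0 0 2.9 0.6 0 0; 0 0 0 2.9 0.6 0 0; 0 0 0 2.9 0.6 0 0; 0 0 0 2.9 0.6 0 0"
}}

```text
time_s: 28.83
position: [0.4821, -0.0536, 0.2334]
tool_rot: [[0.0, 1.0, 0.0], [1.0, -0.0, -0.0], [-0.0, 0.0, -1.0]]
ft_force: [0.3, -0.3, 0.1]
grip_width: 0.0854
gripper_force: 0.0
```

{"op": "jog_arm", "data": {
  "plan": "0 0 0 2.9 0.6 0 0; 0 0 0 2.9 0.6 0 0; 0 0 0 2.9 0.6 0 0; 0 0 0 2.9 0.6 0 0; 0 0 0 2.9 0.6 0 0; 0 0 0 2.9 0.6 0 0; 0 0 0 2.9 0.6 0 0; 0 0 0 2.9 0.6 0 0; 0 0 0 0 0 0 0; 0 0 0 0 0 0 0"
}}

```text
time_s: 29.67
position: [0.5299, 0.178, 0.2329]
tool_rot: [[-0.002, 1.0, -0.001], [1.0, 0.002, -0.0], [-0.0, -0.001, -1.0]]
ft_force: [-0.4, -0.3, -0.2]
grip_width: 0.0857
gripper_force: 0.0
```

```bash
python3 - <<'E'
from h import *
print(env.observe()["position"])
for n in("wrist","side"):
  im=imaging.get_image(n); save(im,"f_%s.png"%n)
  for q in ("soy","oil","mill","sugar"):
   for o in models.outline_of(n,q)[:1]:
    P=cloud(im,cv2.erode(o["region"].astype(np.uint8),np.ones((3,3)))>0)
    if len(P)==0: continue
    zt=np.percentile(P[:,2],97); T=P[P[:,2]>zt-.01]
    print(n,q,round(o["confidence"],2),zt.round(3),((T.min(0)+T.max(0))/2).round(3),P.min(0).round(3),P.max(0).round(3))
cv2.imwrite("pics/f.png",cv2.resize(np.hstack([cv2.imread("pics/f_side.png"),cv2.imread("pics/f_wrist.png")]),(800,300)))
E
```

```text
[0.52990487 0.17799299 0.23290755]
wrist oil 0.95 0.169 [0.432 0.246 0.165] [0.414 0.22  0.028] [0.458 0.272 0.17 ]
wrist mill 0.91 0.158 [0.549 0.292 0.154] [0.525 0.272 0.016] [0.576 0.334 0.16 ]
side soy 0.68 0.153 [0.43  0.297 0.154] [0.408 0.253 0.034] [0.441 0.341 0.165]
side oil 0.65 0.167 [0.431 0.24  0.163] [0.407 0.215 0.026] [0.453 0.25  0.169]
side mill 0.93 0.145 [0.547 0.285 0.147] [0.525 0.269 0.017] [0.567 0.298 0.158]
side sugar 0.55 0.073 [ 0.433 -0.29   0.068] [ 0.407 -0.317  0.015] [ 0.459 -0.264  0.074]
```

View pics/f.png

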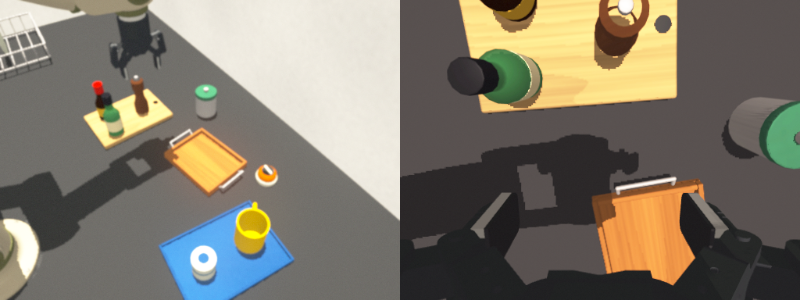

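{"op": "jog_arm", "data": {
  "plan": "0 0 0 2.9 0.5 0 0; 0 0 0 2.9 0.5 0 0; 0 0 0 2.9 0.5 0 0; 0 0 0 2.8 0.5 0 0; 0 0 0 0 0 2.5 0; 0 0 0 0 0 3.5 0; 0 0 0 0 0 3.5 0; 0 0 0 0 0 2 0; 0 0 0 0 0 0.8 0; 0 0 0 0 0 0 0"
}}

```text
time_s: 31.0
position: [0.5496, 0.2916, 0.1088]
tool_rot: [[0.0, 1.0, -0.003], [1.0, -0.0, -0.001], [-0.001, -0.003, -1.0]]
ft_force: [-0.4, 0.3, -0.6]
grip_width: 0.0852
gripper_force: 0.0
```

{"op": "jog_arm", "data": {
  "plan": "0 0 0 0 0 0 255; 0 0 0 0 0 0 255; 0 0 0 0 0 0 255; 0 0 0 0 0 0 255; 0 0 0 0 0 0 255; 0 0 0 0 0 0 255; 0 0 0 0 0 0 255; 0 0 0 0 0 0 255; 0 0 0 0 0 0 255; 0 0 0 0 0 0 255",
  "grip_force": 60
}}

```text
time_s: 31.83
position: [0.5503, 0.2921, 0.112]
tool_rot: [[-0.0, 1.0, 0.002], [1.0, 0.0, 0.001], [0.001, 0.002, -1.0]]
ft_force: [-1.9, -0.6, 5.6]
grip_width: 0.0385
gripper_force: 60.1
```

{"op": "jog_arm", "data": {
  "plan": "0 0 0 0 0 -1 255; 0 0 0 0 0 -2 255; 0 0 0 0 0 -3 255; 0 0 0 0 0 -3 255; 0 0 0 0 0 -2 255; 0 0 0 0 0 -1 255; 0 0 0 -1 0.24 0 255; 0 0 0 -1.6 0.38 0 255; 0 0 0 -2.1 0.5 0 255; 0 0 0 -2.1 0.5 0 255"
}}

```text
time_s: 32.67
position: [0.5658, 0.2225, 0.2285]
tool_rot: [[-0.001, 1.0, -0.003], [1.0, 0.001, -0.001], [-0.001, -0.003, -1.0]]
ft_force: [-0.2, -0.2, -1.9]
grip_width: 0.0385
gripper_force: 60.6
```

{"op": "jog_arm", "data": {
  "plan": "0 0 0 -2.1 0.5 0 255; 0 0 0 -2.1 0.5 0 255; 0 0 0 -2.1 0.5 0 255; 0 0 0 -2.1 0.5 0 255; 0 0 0 -2.1 0.5 0 255; 0 0 0 -2.1 0.5 0 255; 0 0 0 -2.1 0.5 0 255; 0 0 0 -2.1 0.5 0 255; 0 0 0 -2.1 0.5 0 255; 0 0 0 -2.1 0.5 0 255"
}}

```text
time_s: 33.5
position: [0.6157, 0.0121, 0.2284]
tool_rot: [[0.0, 1.0, -0.003], [1.0, -0.0, 0.0], [0.0, -0.003, -1.0]]
ft_force: [0.6, 0.6, -1.2]
grip_width: 0.0385
gripper_force: 60.6
```

{"op": "jog_arm", "data": {
  "plan": "0 0 0 -2.1 0.5 0 255; 0 0 0 -2.1 0.5 0 255; 0 0 0 -1.6 0.38 0 255; 0 0 0 -1 0.24 0 255; 0 0 0 -0.7 0.2 0 255; 0 0 0 0 0 0 255; 0 0 0 0 0 0 255; 0 0 0 0 0 0 255"
}}

```text
time_s: 34.17
position: [0.6343, -0.0601, 0.2303]
tool_rot: [[-0.001, 1.0, -0.0], [1.0, 0.001, 0.0], [0.0, -0.0, -1.0]]
ft_force: [-0.2, 0.5, -2.0]
grip_width: 0.0387
gripper_force: 60.6
```

```bash
python3 - <<'E'
from h import *
print(env.observe()["position"])
for n in("wrist","side"):
  im=imaging.get_image(n); save(im,"g_%s.png"%n)
  for q in ("soy","oil","mill"):
   for o in models.outline_of(n,q)[:1]:
    P=cloud(im,cv2.erode(o["region"].astype(np.uint8),np.ones((3,3)))>0)
    if len(P)==0: continue
    zt=np.percentile(P[:,2],97); T=P[P[:,2]>zt-.01]
    print(n,q,round(o["confidence"],2),zt.round(3),((T.min(0)+T.max(0))/2).round(3),P.min(0).round(3),P.max(0).round(3))
cv2.imwrite("pics/g.png",cv2.resize(np.hstack([cv2.imread("pics/g_side.png"),cv2.imread("pics/g_wrist.png")]),(800,300)))
E
```

```text
[ 0.63431752 -0.06014431  0.23031468]
wrist soy 0.62 0.045 [ 0.737 -0.159  0.041] [ 0.708 -0.195 -0.001] [ 0.763 -0.131  0.046]
wrist mill 0.68 0.277 [ 0.635 -0.053  0.272] [ 0.61  -0.074  0.142] [ 0.658 -0.03   0.278]
side soy 0.91 0.153 [0.43  0.331 0.148] [ 0.405  0.308 -0.001] [0.443 0.415 0.154]
side oil 0.86 0.167 [0.431 0.242 0.163] [0.408 0.216 0.024] [0.451 0.253 0.169]
side mill 0.98 0.263 [ 0.634 -0.069  0.264] [ 0.609 -0.083  0.138] [ 0.647 -0.05   0.275]
```

View pics/g.png

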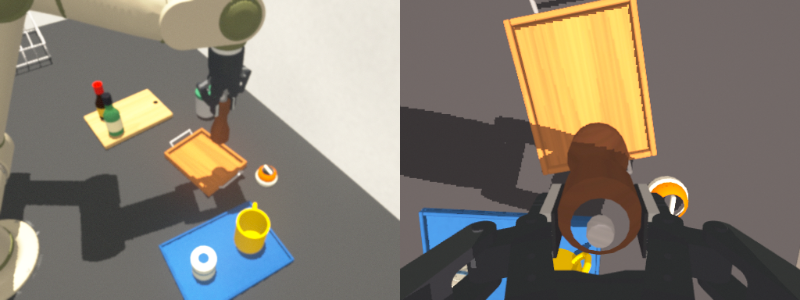

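{"op": "jog_arm", "data": {
  "plan": "0 0 0 0 0 2 255; 0 0 0 0 0 3 255; 0 0 0 0 0 3 255; 0 0 0 0 0 2 255; 0 0 0 0 0 1 255; 0 0 0 0 0 0.7 255; 0 0 0 0 0 0.4 255; 0 0 0 0 0 0.3 255; 0 0 0 0 0 0 255; 0 0 0 0 0 0 255"
}}

```text
time_s: 35.4
position: [0.6349, -0.0612, 0.1073]
tool_rot: [[0.0, 1.0, 0.002], [1.0, -0.0, -0.0], [-0.0, 0.002, -1.0]]
ft_force: [-0.2, 0.2, -1.7]
grip_width: 0.0382
gripper_force: 60.6
```

{"op": "jog_arm", "data": {
  "plan": "0 0 0 0 0 0.2 255; 0 0 0 0 0 0.2 255; 0 0 0 0 0 0 255; 0 0 0 0 0 0 255"
}}

```text
time_s: 35.73
position: [0.6344, -0.0611, 0.1023]
tool_rot: [[0.0, 1.0, -0.0], [1.0, -0.0, 0.0], [0.0, -0.0, -1.0]]
ft_force: [-0.5, -0.1, -2.2]
grip_width: 0.0384
gripper_force: 60.6
```

{"op": "jog_arm", "data": {
  "plan": "0 0 0 0 0 0.1 255; 0 0 0 0 0 0 255; 0 0 0 0 0 0.1 255; 0 0 0 0 0 0 255; 0 0 0 0 0 0 255"
}}

```text
time_s: 36.15
position: [0.6347, -0.0612, 0.102]
tool_rot: [[-0.0, 1.0, 0.002], [1.0, 0.0, -0.001], [-0.001, 0.002, -1.0]]
ft_force: [-4.4, 0.3, 10.6]
grip_width: 0.0381
gripper_force: 62.0
```

{"op": "jog_arm", "data": {
  "plan": "0 0 0 0 0 0 0; 0 0 0 0 0 0 0; 0 0 0 0 0 0 0; 0 0 0 0 0 0 0; 0 0 0 0 0 0 0; 0 0 0 0 0 0 0; 0 0 0 0 0 -2 0; 0 0 0 0 0 -4 0; 0 0 0 0 0 -4 0; 0 0 0 0 0 -4 0"
}}

```text
time_s: 36.98
position: [0.6341, -0.061, 0.2419]
tool_rot: [[-0.0, 1.0, -0.001], [1.0, 0.0, 0.0], [0.0, -0.001, -1.0]]
ft_force: [0.0, 0.1, 0.9]
grip_width: 0.0853
gripper_force: 0.0
```

{"op": "jog_arm", "data": {
  "plan": "0 0 0 2.6 -1.7 0 0; 0 0 0 2.6 -1.7 0 0; 0 0 0 2.6 -1.7 0 0; 0 0 0 2.6 -1.7 0 0; 0 0 0 2.6 -1.7 0 0; 0 0 0 2.6 -1.7 0 0; 0 0 0 2.6 -1.7 0 0; 0 0 0 2.6 -1.7 0 0; 0 0 0 2.6 -1.7 0 0; 0 0 0 2.6 -1.7 0 0"
}}

```text
time_s: 37.82
position: [0.4635, 0.2, 0.2404]
tool_rot: [[0.0, 1.0, 0.0], [1.0, -0.0, 0.0], [0.0, 0.0, -1.0]]
ft_force: [0.4, -0.3, -0.1]
grip_width: 0.0852
gripper_force: 0.0
```

```bash
python3 - <<'E'
from h import *
print(env.observe()["position"])
for n in("wrist","side","scene"):
  im=imaging.get_image(n); save(im,"i_%s.png"%n)
  for q in ("soy","oil","mill"):
   for o in models.outline_of(n,q)[:1]:
    P=cloud(im,cv2.erode(o["region"].astype(np.uint8),np.ones((3,3)))>0)
    if len(P)==0: continue
    zt=np.percentile(P[:,2],97); T=P[P[:,2]>zt-.01]
    print(n,q,round(o["confidence"],2),zt.round(3),((T.min(0)+T.max(0))/2).round(3),P.min(0).round(3),P.max(0).round(3))
E
```

```text
[0.4634523  0.19999554 0.24041595]
wrist soy 0.57 0.153 [0.431 0.323 0.149] [0.407 0.309 0.029] [0.456 0.342 0.155]
wrist oil 0.82 0.169 [0.431 0.246 0.164] [0.407 0.221 0.052] [0.458 0.272 0.17 ]
side soy 0.82 0.152 [0.429 0.332 0.148] [0.406 0.308 0.026] [0.441 0.344 0.154]
side oil 0.91 0.168 [0.431 0.242 0.164] [0.406 0.214 0.019] [0.453 0.253 0.171]
side mill 0.77 0.136 [ 0.63  -0.066  0.137] [ 0.608 -0.083  0.011] [ 0.646 -0.045  0.147]
scene soy 0.69 0.154 [0.435 0.331 0.15 ] [0.423 0.311 0.017] [0.463 0.349 0.156]
scene oil 0.55 0.164 [0.441 0.245 0.162] [0.427 0.22  0.025] [0.465 0.266 0.171]
scene mill 0.58 0.135 [ 0.649 -0.057  0.132] [ 0.632 -0.078  0.011] [ 0.66  -0.033  0.139]
```

{"op": "jog_arm", "data": {
  "plan": "0 0 0 2.4 -1.65 0 0; 0 0 0 2.3 -1.6 0 0; 0 0 0 0 0 2 0; 0 0 0 0 0 3 0; 0 0 0 0 0 3 0; 0 0 0 0 0 2 0; 0 0 0 0 0 0.6 0; 0 0 0 0 0 0 0; 0 0 0 0 0 0 0"
}}

```text
time_s: 39.17
position: [0.4327, 0.246, 0.1352]
tool_rot: [[0.0, 1.0, 0.001], [1.0, -0.0, 0.0], [0.0, 0.001, -1.0]]
ft_force: [0.2, -0.2, 0.3]
grip_width: 0.0854
gripper_force: 0.0
```

{"op": "jog_arm", "data": {
  "plan": "0 0 0 0 0 0 255; 0 0 0 0 0 0 255; 0 0 0 0 0 0 255; 0 0 0 0 0 0 255; 0 0 0 0 0 0 255; 0 0 0 0 0 0 255; 0 0 0 0 0 0 255; 0 0 0 0 0 0 255; 0 0 0 0 0 0 255; 0 0 0 0 0 0 255",
  "grip_force": 60
}}

```text
time_s: 40.0
position: [0.4319, 0.246, 0.1349]
tool_rot: [[-0.0, 1.0, 0.0], [1.0, 0.0, 0.0], [0.0, 0.0, -1.0]]
ft_force: [-1.7, -0.3, 6.0]
grip_width: 0.0266
gripper_force: 58.9
```

{"op": "jog_arm", "data": {
  "plan": "0 0 0 0 0 -1 255; 0 0 0 0 0 -2 255; 0 0 0 0 0 -3 255; 0 0 0 0 0 -3 255; 0 0 0 0 0 -2 255; 0 0 0 0 0 -1 255; 0 0 0 -1 0.62 0 255; 0 0 0 -1.6 1 0 255; 0 0 0 -2 1.24 0 255; 0 0 0 -2 1.24 0 255"
}}

```text
time_s: 40.83
position: [0.4731, 0.1787, 0.2532]
tool_rot: [[-0.001, 1.0, -0.002], [1.0, 0.001, -0.001], [-0.001, -0.002, -1.0]]
ft_force: [1.0, 0.3, -4.0]
grip_width: 0.0267
gripper_force: 59.8
```

{"op": "jog_arm", "data": {
  "plan": "0 0 0 -2 1.24 0 255; 0 0 0 -2 1.24 0 255; 0 0 0 -2 1.24 0 255; 0 0 0 -2 1.24 0 255; 0 0 0 -2 1.24 0 255; 0 0 0 -2 1.24 0 255; 0 0 0 -2 1.24 0 255; 0 0 0 -2 1.24 0 255; 0 0 0 -1.6 1 0 255; 0 0 0 -1 0.62 0 255"
}}

```text
time_s: 41.67
position: [0.5889, -0.0085, 0.2526]
tool_rot: [[0.002, 1.0, -0.002], [1.0, -0.002, 0.0], [0.0, -0.002, -1.0]]
ft_force: [0.2, -0.4, -3.2]
grip_width: 0.0263
gripper_force: 59.6
```

{"op": "jog_arm", "data": {
  "plan": "0 0 0 -0.8 0.5 0 255; 0 0 0 0 0 0 255; 0 0 0 0 0 2 255; 0 0 0 0 0 3 255; 0 0 0 0 0 3 255; 0 0 0 0 0 2 255; 0 0 0 0 0 1 255; 0 0 0 0 0 1 255; 0 0 0 0 0 0 255; 0 0 0 0 0 0 255"
}}

```text
time_s: 42.5
position: [0.5937, -0.0139, 0.1351]
tool_rot: [[-0.0, 1.0, 0.001], [1.0, 0.0, -0.0], [-0.0, 0.001, -1.0]]
ft_force: [0.1, 0.2, -2.1]
grip_width: 0.0262
gripper_force: 59.5
```

{"op": "jog_arm", "data": {
  "plan": "0 0 0 0 0 0.4 255; 0 0 0 0 0 0.3 255; 0 0 0 0 0 0.2 255; 0 0 0 0 0 0.15 255; 0 0 0 0 0 0 255; 0 0 0 0 0 0 255"
}}

```text
time_s: 43.0
position: [0.5936, -0.0142, 0.1249]
tool_rot: [[-0.0, 1.0, 0.001], [1.0, 0.0, -0.0], [-0.0, 0.001, -1.0]]
ft_force: [-2.8, 0.3, 6.0]
grip_width: 0.0263
gripper_force: 60.6
```

{"op": "jog_arm", "data": {
  "plan": "0 0 0 0 0 0 0; 0 0 0 0 0 0 0; 0 0 0 0 0 0 0; 0 0 0 0 0 0 0; 0 0 0 0 0 0 0; 0 0 0 0 0 0 0; 0 0 0 0 0 -2 0; 0 0 0 0 0 -3 0; 0 0 0 0 0 -4 0; 0 0 0 0 0 -4 0"
}}

```text
time_s: 43.83
position: [0.5929, -0.014, 0.2549]
tool_rot: [[0.0, 1.0, -0.002], [1.0, -0.0, 0.0], [0.0, -0.002, -1.0]]
ft_force: [0.4, -0.1, 0.7]
grip_width: 0.0853
gripper_force: 0.0
```

{"op": "jog_arm", "data": {
  "plan": "0 0 0 2.9 -1.36 0 0; 0 0 0 2.9 -1.36 0 0; 0 0 0 2.9 -1.36 0 0; 0 0 0 2.9 -1.36 0 0; 0 0 0 2.9 -1.36 0 0; 0 0 0 2.9 -1.36 0 0; 0 0 0 2.9 -1.36 0 0; 0 0 0 2.9 -1.36 0 0; 0 0 0 2.9 -1.36 0 0; 0 0 0 2.9 -1.36 0 0"
}}

```text
time_s: 44.67
position: [0.4565, 0.2772, 0.2539]
tool_rot: [[0.0, 1.0, 0.0], [1.0, -0.0, 0.0], [0.0, 0.0, -1.0]]
ft_force: [0.9, 0.1, -0.2]
grip_width: 0.0854
gripper_force: 0.0
```

{"op": "jog_arm", "data": {
  "plan": "0 0 0 2.9 -1.36 0 0; 0 0 0 2.9 -1.36 0 0; 0 0 0 0 0 0 0; 0 0 0 0 0 0 0"
}}

```text
time_s: 45.0
position: [0.4294, 0.3349, 0.2538]
tool_rot: [[-0.003, 1.0, 0.0], [1.0, 0.003, -0.0], [-0.0, 0.0, -1.0]]
ft_force: [0.9, -1.2, 0.0]
grip_width: 0.0859
gripper_force: 0.0
```

```bash
python3 - <<'E'
from h import *
print(env.observe()["position"])
for n in("wrist","side","scene"):
  im=imaging.get_image(n); save(im,"j_%s.png"%n)
  for q in ("soy","oil","mill"):
   for o in models.outline_of(n,q)[:1]:
    P=cloud(im,cv2.erode(o["region"].astype(np.uint8),np.ones((3,3)))>0)
    if len(P)==0: continue
    zt=np.percentile(P[:,2],97); T=P[P[:,2]>zt-.01]
    print(n,q,round(o["confidence"],2),zt.round(3),((T.min(0)+T.max(0))/2).round(3),P.min(0).round(3),P.max(0).round(3))
E
```

```text
[0.42944228 0.33494923 0.25376357]
wrist soy 0.96 0.154 [0.431 0.337 0.149] [0.407 0.323 0.039] [0.455 0.363 0.155]
side soy 0.66 0.152 [0.43  0.333 0.147] [0.41  0.306 0.027] [0.451 0.347 0.153]
side oil 0.76 0.157 [ 0.591 -0.018  0.153] [ 0.566 -0.044  0.009] [ 0.612 -0.003  0.159]
side mill 0.87 0.135 [ 0.63  -0.062  0.137] [ 0.608 -0.084  0.008] [ 0.648 -0.047  0.148]
scene soy 0.93 0.153 [0.437 0.333 0.15 ] [0.424 0.31  0.022] [0.462 0.35  0.156]
scene oil 0.95 0.159 [ 0.597 -0.014  0.156] [ 0.583 -0.042  0.011] [0.636 0.013 0.162]
scene mill 0.94 0.137 [ 0.643 -0.058  0.14 ] [ 0.631 -0.078  0.012] [ 0.66  -0.035  0.152]
```

{"op": "jog_arm", "data": {
  "plan": "0 0 0 0 0.1 2 0; 0 0 0 0 0 3 0; 0 0 0 0 0 3 0; 0 0 0 0 0 3 0; 0 0 0 0 0 2 0; 0 0 0 0 0 0.7 0; 0 0 0 0 0 0 0; 0 0 0 0 0 0 0"
}}

```text
time_s: 46.27
position: [0.4317, 0.3342, 0.1177]
tool_rot: [[-0.0, 1.0, 0.001], [1.0, 0.0, 0.001], [0.001, 0.001, -1.0]]
ft_force: [-0.7, 0.7, 0.7]
grip_width: 0.0852
gripper_force: 0.0
```

{"op": "jog_arm", "data": {
  "plan": "0 0 0 0 0 0 255; 0 0 0 0 0 0 255; 0 0 0 0 0 0 255; 0 0 0 0 0 0 255; 0 0 0 0 0 0 255; 0 0 0 0 0 0 255; 0 0 0 0 0 0 255; 0 0 0 0 0 0 255; 0 0 0 0 0 0 255; 0 0 0 0 0 0 255"
}}

```text
time_s: 47.1
position: [0.4312, 0.3341, 0.1175]
tool_rot: [[-0.0, 1.0, 0.001], [1.0, 0.0, 0.0], [0.0, 0.001, -1.0]]
ft_force: [-2.4, 0.4, 6.3]
grip_width: 0.0286
gripper_force: 58.9
```

{"op": "jog_arm", "data": {
  "plan": "0 0 0 0 0 -1 255; 0 0 0 0 0 -2 255; 0 0 0 0 0 -3 255; 0 0 0 0 0 -3 255; 0 0 0 0 0 -2 255; 0 0 0 0 0 -1 255; 0 0 0 -1 0.63 0 255; 0 0 0 -1.6 1 0 255; 0 0 0 -2 1.26 0 255; 0 0 0 -2 1.26 0 255"
}}

```text
time_s: 47.93
position: [0.4727, 0.2665, 0.236]
tool_rot: [[-0.001, 1.0, -0.002], [1.0, 0.001, -0.001], [-0.001, -0.002, -1.0]]
ft_force: [-0.1, 0.2, -2.9]
grip_width: 0.0288
gripper_force: 60.1
```

{"op": "jog_arm", "data": {
  "plan": "0 0 0 -2 1.26 0 255; 0 0 0 -2 1.26 0 255; 0 0 0 -2 1.26 0 255; 0 0 0 -2 1.26 0 255; 0 0 0 -2 1.26 0 255; 0 0 0 -2 1.26 0 255; 0 0 0 -2 1.26 0 255; 0 0 0 -2 1.26 0 255; 0 0 0 -2 1.26 0 255; 0 0 0 -2 1.26 0 255"
}}

```text
time_s: 48.77
position: [0.5988, 0.0661, 0.2357]
tool_rot: [[0.0, 1.0, -0.002], [1.0, -0.0, -0.0], [-0.0, -0.002, -1.0]]
ft_force: [-0.6, 0.5, -3.1]
grip_width: 0.0288
gripper_force: 60.1
```

{"op": "jog_arm", "data": {
  "plan": "0 0 0 -1.6 1 0 255; 0 0 0 -1 0.63 0 255; 0 0 0 0 0 0 255; 0 0 0 0 0 2 255; 0 0 0 0 0 3 255; 0 0 0 0 0 3 255; 0 0 0 0 0 3 255; 0 0 0 0 0 1 255; 0 0 0 0 0 0 255; 0 0 0 0 0 0 255"
}}

```text
time_s: 49.6
position: [0.6153, 0.0422, 0.1178]
tool_rot: [[-0.0, 1.0, 0.001], [1.0, 0.0, -0.0], [-0.0, 0.001, -1.0]]
ft_force: [0.3, 0.3, -3.2]
grip_width: 0.0287
gripper_force: 60.0
```

{"op": "jog_arm", "data": {
  "plan": "0 0 0 0 0 0.4 255; 0 0 0 0 0 0.3 255; 0 0 0 0 0 0.2 255; 0 0 0 0 0 0.15 255; 0 0 0 0 0 0 255; 0 0 0 0 0 0 255"
}}

```text
time_s: 50.1
position: [0.6153, 0.0419, 0.1075]
tool_rot: [[-0.0, 1.0, 0.002], [1.0, 0.0, -0.0], [-0.0, 0.002, -1.0]]
ft_force: [-2.2, 0.1, 5.6]
grip_width: 0.0288
gripper_force: 61.0
```

Contact; release, rise and retreat, then check.

{"op": "jog_arm", "data": {
  "plan": "0 0 0 0 0 0 0; 0 0 0 0 0 0 0; 0 0 0 0 0 0 0; 0 0 0 0 0 0 0; 0 0 0 0 0 0 0; 0 0 0 0 0 0 0; 0 0 0 0 0 -2 0; 0 0 0 0 0 -4 0; 0 0 0 0 0 -4 0; 0 0 0 0 0 -4 0"
}}

```text
time_s: 50.93
position: [0.6146, 0.0419, 0.248]
tool_rot: [[0.0, 1.0, -0.001], [1.0, -0.0, 0.0], [0.0, -0.001, -1.0]]
ft_force: [1.2, 0.1, 1.0]
grip_width: 0.0856
gripper_force: 0.0
```

{"op": "jog_arm", "data": {
  "plan": "0 0 0 0 -3 0 0; 0 0 0 0 -3 0 0; 0 0 0 0 -3 0 0; 0 0 0 0 -3 0 0; 0 0 0 0 0 0 0; 0 0 0 0 0 0 0; 0 0 0 0 0 0 0"
}}

```text
time_s: 51.52
position: [0.4956, 0.0418, 0.2466]
tool_rot: [[0.0, 1.0, 0.001], [1.0, -0.0, -0.0], [-0.0, 0.001, -1.0]]
ft_force: [0.0, 0.6, 0.6]
grip_width: 0.0858
gripper_force: 0.0
```

```bash
python3 - <<'E'
from h import *
print(env.observe()["position"])
for n in("side","scene"):
  im=imaging.get_image(n); save(im,"k_%s.png"%n)
  for q in "soy oil mill sugar mug tin timer".split():
   for o in models.outline_of(n,q)[:1]:
    P=cloud(im,cv2.erode(o["region"].astype(np.uint8),np.ones((3,3)))>0)
    if len(P)==0: continue
    zt=np.percentile(P[:,2],97); T=P[P[:,2]>zt-.01]
    print(n,q,round(o["confidence"],2),zt.round(3),((T.min(0)+T.max(0))/2).round(3),P.min(0).round(3),P.max(0).round(3))
cv2.imwrite("pics/k.png",cv2.resize(np.hstack([cv2.imread("pics/k_side.png"),cv2.imread("pics/k_scene.png")]),(800,300)))
E
```

```text
[0.49563431 0.04176684 0.24663092]
side soy 0.91 0.143 [0.614 0.04  0.139] [0.588 0.027 0.029] [0.626 0.053 0.144]
side oil 0.91 0.157 [ 0.591 -0.018  0.153] [ 0.566 -0.044  0.012] [ 0.613 -0.004  0.159]
side mill 0.85 0.135 [ 0.63  -0.064  0.136] [ 0.608 -0.084  0.01 ] [ 0.649 -0.049  0.148]
side sugar 0.55 0.072 [ 0.434 -0.291  0.068] [ 0.407 -0.317  0.013] [ 0.46  -0.264  0.074]
side mug 0.62 0.093 [ 0.569 -0.288  0.09 ] [ 0.532 -0.325  0.007] [ 0.609 -0.249  0.096]
side tin 0.88 0.094 [0.743 0.179 0.093] [0.709 0.145 0.002] [0.777 0.212 0.102]
side timer 0.83 0.039 [ 0.726 -0.169  0.038] [ 0.702 -0.193 -0.002] [ 0.755 -0.147  0.046]
scene soy 0.98 0.145 [0.617 0.044 0.141] [0.561 0.02  0.017] [0.643 0.079 0.148]
scene oil 0.63 0.159 [ 0.597 -0.013  0.157] [ 0.585 -0.04   0.018] [0.632 0.01  0.163]
scene mill 0.92 0.137 [ 0.641 -0.058  0.138] [ 0.55  -0.08   0.004] [ 0.661 -0.036  0.149]
scene sugar 0.67 0.073 [ 0.438 -0.287  0.07 ] [ 0.411 -0.311  0.011] [ 0.467 -0.261  0.076]
scene mug 0.95 0.095 [ 0.57  -0.285  0.092] [ 0.53  -0.319  0.003] [ 0.626 -0.235  0.1  ]
scene tin 0.85 0.099 [0.751 0.185 0.097] [0.715 0.15  0.009] [0.785 0.219 0.104]
scene timer 0.65 0.038 [ 0.746 -0.16   0.036] [ 0.709 -0.187 -0.003] [ 0.763 -0.135  0.045]
```

View pics/k.png

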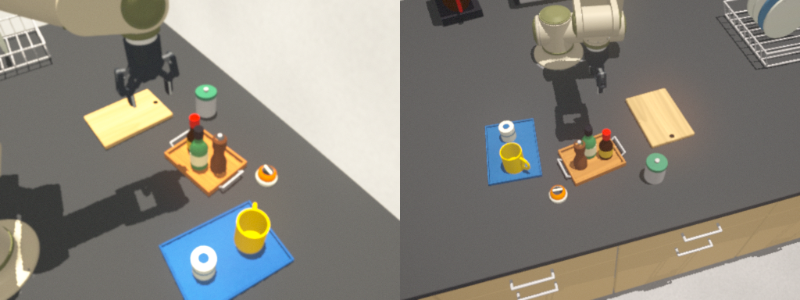

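All three stand upright back in the caddy within a few millimetres of their first spots. The sugar is on the tray at side-view pixel (204,262), and the mug, tin and timer have not moved.

```bash
python3 -c "
from rig import job
print(job.close_job())"
```

```text
the job is handed in; nothing more can be done
None
```

The job is done and handed in at about 52 s of the 141 s allowed: the sugar jar stands on the tea tray beside the mug, and the oil, soy and mill are upright in the caddy, each within about 4 mm of where it stood by the camera readings.

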